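# Nip a mended book in the ratchet press

### The job

The mended book lies half drawn out of the book press. Slide it gently back in until its fore-edge sits square and flush against the wooden fence, then work the ratchet lever back and forth to bring the platen down on it until a stroke towards closing takes a firm pull of about 12 N at the lever's grip. Do not press it harder than that by much, let go of everything, and leave the bottle, the tumbler and the other book where they are.

Things in the scene. Friction and masses are not known exactly. Their poses are not given: they have to be found in the camera images.
- press: Bench book press, a grey steel frame fixed to the table. Origin: on its vertical screw axis, at table height. x axis: from the open front (robot side) to the back; y: from post to post. Base 260 x 280 x 28 mm (x -165 to +95); two 22 mm posts at y -120 and +120 mm; crosshead 44 mm deep, 280 mm wide, 146 to 176 mm high, with a stop plate (106 mm deep, y -60 to -5, two 33 mm pins) on it.
- lever_axis (a point): Point on the press's screw axis, 240 mm above the table: the vertical axis about which the lever swings. Below it, on the crosshead, lies the ratchet wheel (24 teeth, 80 mm across, 181 to 193 mm high) round the steel screw, whose top end stands 255 mm above the table at the start and sinks with the platen.
- lever (a joint): Swing of the lever, rad. 0: back stop, lever 55 deg clockwise (from above) of the press's x axis. Grows clockwise, the working stroke, to 1.134 (front stop, 120 deg). Stays where left. A free working stroke takes 1 to 2 N at the grip; once the platen meets the book (never in the first 1 rad) the pull climbs tooth by tooth. About 12 N is right, under 9 too slack, near 16 crushes the book.
- wheel (a joint): Turn of the ratchet wheel and nut, rad, 0 at the start, grows clockwise from above: draws the platen down 3.2 mm per rad, 0.83 mm per tooth (0.262 rad). On a working stroke the lever idles 0 to 0.26 rad, then its pawl drives the wheel along. On the back stroke it clicks over the teeth (1 to 2 N at the grip) while a fixed pawl holds the wheel, which settles back by up to one tooth.
- lever_grip (a point): Point on the axis of the lever's upright black grip, 240 mm above the table. The grip: round, 24 mm in diameter, vertical, 207 to 273 mm above the table, 145 mm from the screw axis. The flat steel lever, 24 mm wide, 197 to 207 mm high, runs from it to the screw. The grip does not turn on the lever: pinching fingers must slip round it or turn with it.
- platen: Grey steel platen with a plywood face, 130 mm (x) by 190 mm (y), 20 mm thick, with a 34 mm wide guide bar across it up to 29 mm above its face. Origin: centre of its pressing face (underside), on the screw axis, 84 mm above the table at the start. Slides only up and down, driven by the ratchet wheel; axes as the press's.
- bedboard: Plywood bed board of the press, fixed, axes as the press's. Origin: on its top face, on the screw axis, 45 to 47 mm above the table. 225 mm (x -150 to +75) by 205 mm. A wooden fence strip stands across its back.
- fence (a point): Middle of the front face of the wooden fence on the bed board, 45 mm behind the screw axis. The fence is 14 mm high, 180 mm long along y, 12 mm thick; the book's fore-edge belongs flat against it.
- book: The mended book, dark red, loose on the bed board, 0.5 kg. 140 mm spine to fore-edge (x axis: spine at -70, fore-edge at +70), 175 mm along the spine (y), 29 to 33 mm thick, its leaves springy. Origin: centre of underside. Starts 25 to 50 mm short of the fence, partly under the platen, up to 7 deg askew, spine to robot. Home: origin at x -25 mm of the bed board, spine 30 mm proud of the platen.
- water_bottle: Bystander: full water bottle with a blue cap, 64 mm in diameter, 210 mm tall, standing; origin at the centre of its foot.
- tumbler: Bystander: empty glass tumbler, 72 mm in diameter, 95 mm tall, standing; origin at the centre of its foot.
- shelf_book: Bystander: another book, blue, 130 x 200 x 28 mm, lying on the table; origin at the centre of its underside.
Not all that is in view belongs to the job. Of the things like the book, leave any that is turquoise; of the rest the smaller one is meant.

How it is judged:
By the outcome, as a careful person would: the job done as asked, in the order asked, and still so for the second after the job is handed in, with the robot touching nothing.
It also fails if it takes over 72 s, if anything falls off the work surface, if the arm or the gripper's body presses on something with over 40 N, if the wrist force passes 120 N, or if a joint passes its speed limit or range.

### The arm

A 6-joint arm with a two-finger parallel gripper is mounted at the origin on the work surface. World frame = base frame: x ahead of the robot, y to its left, z up, the work surface at z = 0. Lengths are in m, angles in rad, forces in N, time in s.
With the tool pointing down it reaches from about 0.25 to 0.85 m from the base axis. Payload 12.5 kg.
Tool frame: the origin (TCP) lies on the centre line of the jaws, within the pads' length; the fingertips stand 17 mm ahead of it and the grasp point (between the pads) lies 2 mm behind it (ctrl.tip_extent is the distance from the TCP to the fingertips, in m); z points along the fingers, y is the direction in which the jaws open and shut (so a half turn about z gives the same grasp; the last joint's range is limited). The gripper opens to 93 mm and grips with 3 to 60 N. Pads are 15 mm wide; open, the fingers measure 128 mm over their backs; the gripper's body (75 mm by 188 mm) begins 65 mm behind the grasp point.
Start: joints at [-1.196, 0.351, 1.652, -0, 1.139, -0.085], TCP at [0.244, -0.493, 0.236] pointing down, gripper open.
Joint ranges: [-2.75, 2.75], [-0.79, 2.1], [0.01, 2.65], [-1.57, 4.71], [0.07, 3.14], [-2.87, 2.87]. Speed limits (rad/s): [2.22, 2.22, 2.79, 3.14, 3.14, 3.14].

### API

Orientations are given as a unit quaternion [x, y, z, w].
In Python, from plant import ctrl, vision, sign_off gives the robot as it stands.
- The arm moves only by the shell command python3 -m jog 'ROWS'. ROWS is JSON, a list that holds one entry, the list of rows, each a list of 7 numbers: the shift along the tool's x, y, z in m, then the turn, a rotation vector about the tool's x, y, z in degrees, then the opening, from 0 (shut) to 1 (fully open). In form: [[[tx, ty, tz, ax, ay, az, fingers], ...]]. A call has 1 to 12 rows; each row is the pose to reach, as a shift and turn from the pose commanded when the call began, along the tool's axes at that moment; what a row does not reach only later rows make up. A row lasts 1/10 s, in which the tool goes at most 50 mm and 8.59 degrees, less where a joint would pass 70% of its speed; a pose out of reach is approached as far as the arm can. A call with a gripper value outside its range is refused whole. The fingers move at their own pace and stop on an object; the grip force is fixed at half the most. Time passes only in rows, so rows that repeat a pose let the fingers close. It gives the time, the measured TCP pose, the force and the opening at its end, in the units of the state.
- ctrl.get_state(): the state, without advancing time (a new reading comes with each control period).
- vision.get_image(name): name is "scene" or "side" or "wrist"; returns a dict with "img" (384x512x3 uint8, blue, green, red), "fx", "fy", "cx", "cy" (pixels), "R" (3x3) and "t" (3): a world point X has camera coordinates R X + t. Camera axes: x right, y down, z forward; pixel columns grow to the right and rows downward; lengths in m; the calibration is good to about 2 mm. A picture is of the moment at which its call begins. There is no depth.
- sign_off(): hands the job in, once; it reports no verdict.
The state is a dict: "time": time; "qpos": joint angles; "joint_velocities": joint speeds; "tau": joint torques, N m; "ee_pos": TCP position; "orientation": TCP orientation; "wrist_force": force on the tool from outside, world axes, zero at the start; "wrist_torque": the same for the moment, N m; "gripper_width": opening from 0.0 (shut) to 1.0 (fully open).
Only numpy, scipy, OpenCV 4.12 (cv2) and the standard library are available. Lean on these libraries where they do the work, as an engineer would, in place of code of your own. Each camera call takes 0.05 s, during which the arm holds its last target. There are 200 camera calls.

## Working session

There is one attempt and no reset: what is moved stays moved. The work goes in short steps, Python scripts to look and compute and a shell command to move; the robot and the scene stay as the last step left them, time stands still between calls to the robot, and variables do not carry over. Pictures are saved under pics/ and viewed, about 8 in all and at most 12, crops included, and the job is handed in when it is done.

```bash
mkdir -p pics; cat > h.py <<'E'
import numpy as np, cv2, json
from plant import ctrl, vision
from scipy.spatial.transform import Rotation as Ro
def snap(n,f):
    d=vision.get_image(n); cv2.imwrite(f'pics/{f}.png',d['img']); json.dump({k:np.array(d[k]).tolist() for k in('fx','fy','cx','cy','R','t')},open(f'pics/{f}.json','w')); return d
def load(f):
    d=json.load(open(f'pics/{f}.json')); d['R']=np.array(d['R']); d['t']=np.array(d['t']); return d
def proj(d,X):
    c=np.atleast_2d(X)@d['R'].T+d['t']; return np.c_[d['fx']*c[:,0]/c[:,2]+d['cx'],d['fy']*c[:,1]/c[:,2]+d['cy']]
def onz(d,u,v,z):
    r=d['R'].T@np.array([(u-d['cx'])/d['fx'],(v-d['cy'])/d['fy'],1]); o=-d['R'].T@d['t']; return o+r*(z-o[2])/r[2]
E
python3 - <<'E'
from h import *
a=snap('scene','s0')['img'];b=snap('side','d0')['img']
cv2.imwrite('pics/s0b.png',cv2.resize(a,(800,600),interpolation=3));cv2.imwrite('pics/d0b.png',cv2.resize(b,(800,600),interpolation=3))
for n in('s0','d0'):
    d=load(n);print(n,d['fx'],-d['R'].T@d['t'],d['R'][2])
print(ctrl.get_state())
E
```

```text
s0 363.285241584514 [ 1.27207912 -0.21968716  0.81087523] [-0.76337142  0.21061874 -0.61065852]
d0 364.58382346775534 [1.11317192 0.69842852 0.94204153] [-0.52612745 -0.57895669 -0.6228957 ]
{'time': 0.1, 'qpos': array([-1.19560188e+00,  3.51158067e-01,  1.65232391e+00,  1.33711674e-05,
        1.13906310e+00, -8.45775845e-02]), 'joint_velocities': array([-0.00015604,  0.00136565,  0.00027375, -0.0007844 , -0.00115086,
        0.00124919]), 'tau': array([ 5.61934139e-04, -4.98029244e+01, -2.85705900e+01,  7.00416346e-02,
        2.39425484e-02, -1.89390238e-05]), 'ee_pos': array([ 0.24399811, -0.49261796,  0.2351823 ]), 'orientation': array([ 9.73692902e-01,  2.27863788e-01, -6.29477085e-05, -4.72073474e-04]), 'wrist_force': array([-0.18492968, -0.03392472, -0.34560985]), 'wrist_torque': array([0.01642173, 0.02927108, 0.03226261]), 'gripper_width': 0.999725348093252}
```

View pics/s0b.png

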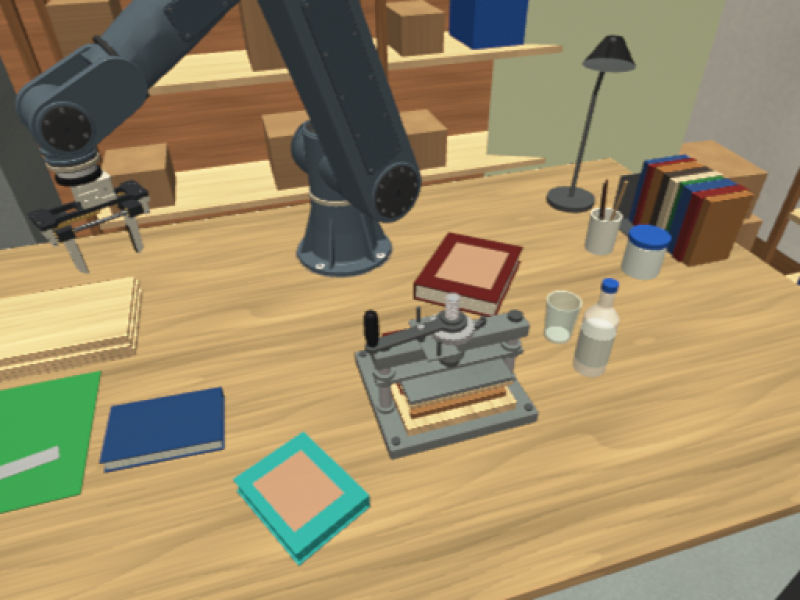

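View pics/d0b.png

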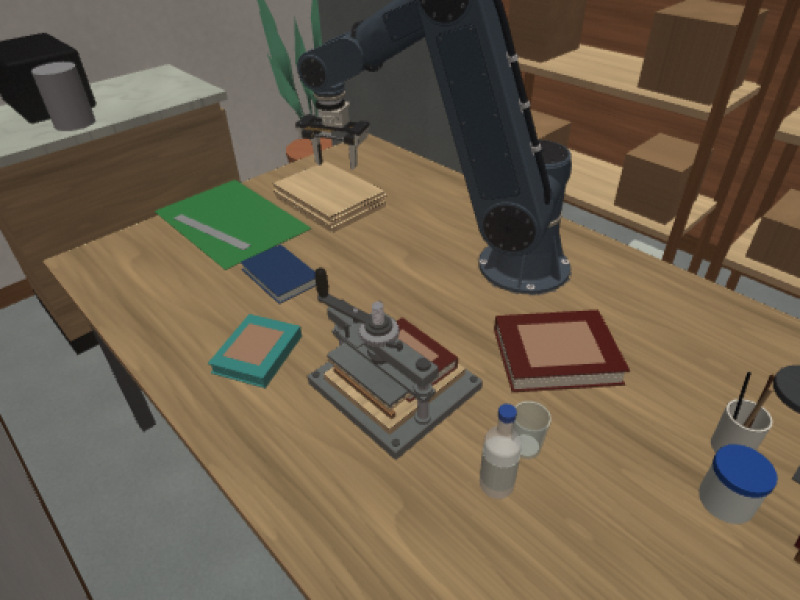

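```bash
python3 - <<'E'
import cv2
a=cv2.imread('pics/s0.png')[180:300,215:355];b=cv2.imread('pics/d0.png')[160:300,190:320]
cv2.imwrite('pics/s0c.png',cv2.resize(a,None,fx=5,fy=5,interpolation=2));cv2.imwrite('pics/d0c.png',cv2.resize(b,None,fx=4.2,fy=4.2,interpolation=2))
E
```

```text
(no output)
```

View pics/s0c.png

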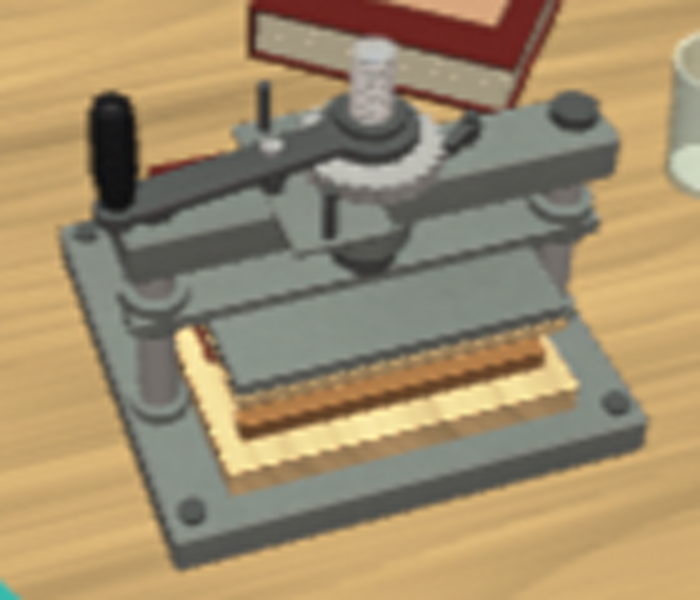

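View pics/d0c.png

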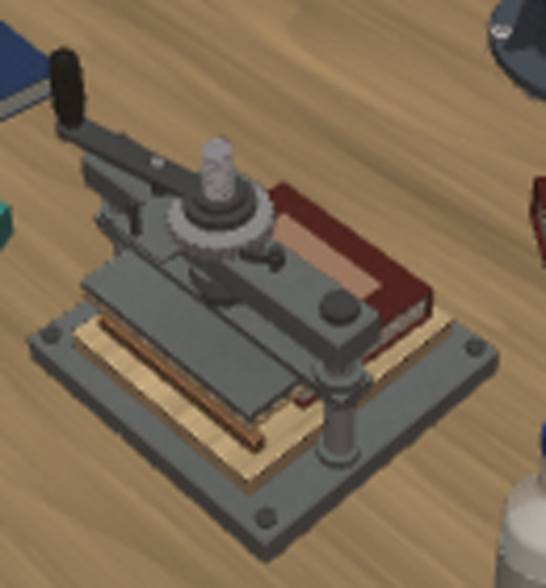

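```bash
cat >> h.py <<'E'
def P(px): 
    return lambda p: np.array([p[0]+px[0]*np.cos(p[2])-px[1]*np.sin(p[2]),p[1]+px[0]*np.sin(p[2])+px[1]*np.cos(p[2]),px[2]])
def w(press,x,y,z): return P((x,y,z))(press)
E
python3 - <<'E'
from h import *
from scipy.optimize import least_squares as ls
S,D=load('s0'),load('d0')
s=lambda a,b:(215+a/5-.4,180+b/5-.4); t=lambda a,b:(190+a/4.2-.4,160+b/4.2-.4)
obs=[(S,s(180,548),(.095,-.14,.028)),(S,s(648,428),(.095,.14,.028)),(S,s(62,232),(-.165,-.14,.028)),(S,s(373,47),(0,0,.255)),
(D,t(32,345),(.095,-.14,.028)),(D,t(265,543),(.095,.14,.028)),(D,t(497,352),(-.165,.14,.028)),(D,t(217,146),(0,0,.255))]
f=lambda p:np.concatenate([proj(d,P(x)(p))[0]-uv for d,uv,x in obs])
r=ls(f,[.6,-.1,0]);p=r.x;print(p,np.degrees(p[2]),r.fun.reshape(-1,2).round(1).tolist())
np.save('press.npy',p)
def tri(o):
    return ls(lambda q:np.concatenate([proj(d,[q[0],q[1],z])[0]-uv for d,uv,z in o]),[p[0],p[1]])
g=tri([(S,s(112,100),.273),(S,s(115,205),.207),(D,t(65,52),.273),(D,t(70,128),.207)])
dv=g.x-p[:2];ang=np.arctan2(dv[1],dv[0])-p[2];print('grip',g.x,np.hypot(*dv),'cw deg',-np.degrees(ang),'lever',-ang-np.radians(55),g.fun.round(1))
c,sn=np.cos(p[2]),np.sin(p[2])
for n,uv in(('spine+y',(433,292)),('spine-y',(283,183))):
    q=onz(D,*t(*uv),.077)[:2]-p[:2];print(n,q@[c,sn],q@[-sn,c])
for n,d,uv,z in(('bottle',S,(215+375/1,0),0),):pass
for n,uvS,uvD in(('bottle',(592,370),(497,488)),('tumbler',(559,333),(526,448))):
    for d,uv in((S,uvS),(D,uvD)):
        X=onz(d,uv[0]*.64,uv[1]*.64,0);q=X[:2]-p[:2];print(n,X,q@[c,sn],q@[-sn,c])
E
```

```text
[0.5912284  0.06866182 0.01161541] 0.6655137054996358 [[-0.7, 0.0], [1.4, -1.0], [-0.7, -0.7], [0.8, 0.6], [-1.6, -1.8], [0.1, 0.5], [0.9, -0.7], [-0.2, 0.2]]
grip [ 0.61316437 -0.07480599] 0.14513510650088957 cw deg 81.97241666236424 lever 0.4707574779780357 [-0.   0.3  0.6  0.1 -0.5  0.2  0.5 -1.4]
spine+y -0.1369336419043021 0.09041406981384702
spine-y -0.1447296987778653 -0.08532554307919736
bottle [0.59320973 0.37732839 0.        ] 0.005566402730400348 0.3086227310637115
bottle [ 5.90381244e-01  3.81975998e-01 -1.11022302e-16] 0.0027920911790128384 0.3133028801256388
tumbler [0.47219823 0.37133029 0.        ] -0.11550660035548298 0.30403060721302266
tumbler [0.4817131  0.36638241 0.        ] -0.10604984313343206 0.29897254480399243
```

```bash
cat >> h.py <<'E'
p=np.load('press.npy')
def rel(pos,yaw=None):  # tool-x heading yaw (world rad), pointing down
    s=ctrl.get_state(); R=Ro.from_quat(s['orientation']); yaw=p[2] if yaw is None else yaw
    T=Ro.from_matrix(np.c_[[np.cos(yaw),np.sin(yaw),0],[np.sin(yaw),-np.cos(yaw),0],[0,0,-1]])
    print('shift',R.inv().apply(np.array(pos)-s['ee_pos']).round(4),'turn',(R.inv()*T).as_rotvec(True).round(2),'t',s['time'])
E
python3 - <<'E'
from h import *
rel(w(p,-.195,0,.2)); print(w(p,-.195,0,.2))
S=load('s0');D=load('d0')
for u,v in((415,303),(490,312),(522,245)):print(onz(S,u*.64,v*.64,.04))
E
```

```text
shift [ 0.3845 -0.4334  0.0356] turn [-5.000e-02  1.000e-02  2.568e+01] t 0.1
[0.39624155 0.06639687 0.2       ]
[0.32547142 0.09090467 0.04      ]
[0.40504509 0.23560649 0.04      ]
[0.17918439 0.42371044 0.04      ]
```

```bash
python3 -m jog '[[[0.39,-0.433,0.036,0,0,25.7,1],[0.39,-0.433,0.036,0,0,25.7,1],[0.39,-0.433,0.036,0,0,25.7,1],[0.39,-0.433,0.036,0,0,25.7,1],[0.39,-0.433,0.036,0,0,25.7,1],[0.39,-0.433,0.036,0,0,25.7,1],[0.39,-0.433,0.036,0,0,25.7,1],[0.39,-0.433,0.036,0,0,25.7,1],[0.39,-0.433,0.036,0,0,25.7,1],[0.39,-0.433,0.036,0,0,25.7,1],[0.39,-0.433,0.036,0,0,25.7,1],[0.39,-0.433,0.036,0,0,25.7,1]]]'; python3 -c "
from h import *
rel(w(p,-.178,0,.070))"
```

```text
time: 1.3
ee_pos: [0.4015, 0.071, 0.1995]
orientation: [1.0, 0.006, -0.0, -0.0]
wrist_force: [0.3, -0.1, -0.2]
gripper_width: 0.997
shift [0.0117 0.0045 0.1295] turn [-0.01  0.    0.06] t 1.3
```

```bash
python3 -m jog '[[[0.012,0.004,0.05,0,0,0,1],[0.012,0.004,0.1,0,0,0,1],[0.012,0.004,0.12,0,0,0,1],[0.012,0.004,0.129,0,0,0,1],[0.012,0.004,0.129,0,0,0,1]]]'; python3 - <<'E'
from h import *
a=snap('side','d1')['img'][140:300,190:350]
cv2.imwrite('pics/d1c.png',cv2.resize(a,None,fx=3.7,fy=3.7,interpolation=2))
rel(w(p,-.15,0,.07))
E
```

```text
time: 1.8
ee_pos: [0.4131, 0.0643, 0.0701]
orientation: [1.0, 0.006, -0.001, 0.0]
wrist_force: [0.4, -0.6, 1.2]
gripper_width: 1.002
shift [ 0.0275 -0.0023  0.0011] turn [-0.   -0.01 -0.03] t 1.85
```

View pics/d1c.png

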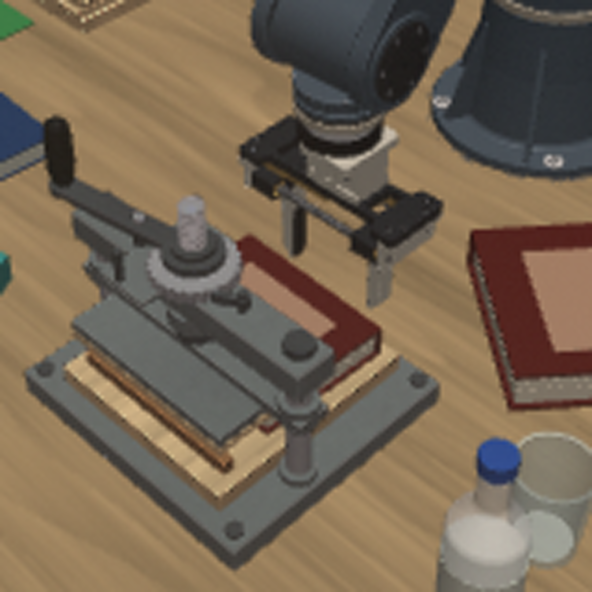

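The gripper stands upright behind the spine, fingers at crop (295,225) and (378,280), clear of everything. Pushing slowly.

```bash
python3 -m jog '[[[0.006,-0.002,0,0,0,0,1],[0.012,-0.002,0,0,0,0,1],[0.016,-0.002,0,0,0,0,1],[0.019,-0.002,0,0,0,0,1],[0.022,-0.002,0,0,0,0,1],[0.025,-0.002,0,0,0,0,1],[0.028,-0.002,0,0,0,0,1],[0.031,-0.002,0,0,0,0,1],[0.034,-0.002,0,0,0,0,1],[0.037,-0.002,0,0,0,0,1],[0.040,-0.002,0,0,0,0,1],[0.043,-0.002,0,0,0,0,1]]]'; python3 -m jog '[[[0.003,0,0,0,0,0,1],[0.006,0,0,0,0,0,1],[0.009,0,0,0,0,0,1],[0.012,0,0,0,0,0,1],[0.015,0,0,0,0,0,1],[0.018,0,0,0,0,0,1],[0.020,0,0,0,0,0,1],[0.022,0,0,0,0,0,1]]]'; python3 -c "
from h import *
rel(w(p,-.1025,0,.07))"
```

```text
time: 3.05
ee_pos: [0.4567, 0.0669, 0.0705]
orientation: [1.0, 0.006, -0.0, -0.0]
wrist_force: [-1.7, -0.1, -1.0]
gripper_width: 0.999
time: 3.85
ee_pos: [0.4785, 0.0671, 0.0707]
orientation: [1.0, 0.006, -0.0, -0.0]
wrist_force: [-2.9, 0.7, 0.5]
gripper_width: 0.996
shift [ 0.0102 -0.0002  0.0006] turn [-0.    0.01 -0.02] t 3.85
```

```bash
python3 -m jog '[[[0.001,0,0,0,0,0,1],[0.002,0,0,0,0,0,1],[0.003,0,0,0,0,0,1],[0.004,0,0,0,0,0,1],[0.005,0,0,0,0,0,1],[0.006,0,0,0,0,0,1]]]'; python3 -m jog '[[[0.001,0,0,0,0,0,1],[0.002,0,0,0,0,0,1]]]'
```

```text
time: 4.45
ee_pos: [0.4845, 0.0672, 0.0707]
orientation: [1.0, 0.006, -0.0, -0.0]
wrist_force: [-3.1, 0.1, 1.1]
gripper_width: 1.002
time: 4.65
ee_pos: [0.4865, 0.0672, 0.0707]
orientation: [1.0, 0.006, -0.0, -0.0]
wrist_force: [-3.5, -0.0, 2.1]
gripper_width: 1.001
```

```bash
python3 -m jog '[[[0.001,0,0,0,0,0,1]]]'
```

```text
time: 4.75
ee_pos: [0.4867, 0.0672, 0.0705]
orientation: [1.0, 0.006, -0.001, 0.0]
wrist_force: [-11.5, -0.5, 7.1]
gripper_width: 1.002
```

```bash
python3 -c "
from h import *
s=ctrl.get_state();print(s['wrist_force'],s['wrist_torque'])"
python3 -m jog '[[[0.0005,0,0,0,0,0,1],[0.0005,0,0,0,0,0,1]]]'; python3 - <<'E'
from h import *
s=ctrl.get_state();print(s['wrist_force'],s['wrist_torque'])
a=snap('wrist','w1')['img']
b=snap('side','d2')['img'][160:290,200:340]
cv2.imwrite('pics/wd.png',np.hstack([cv2.resize(a,(400,300)),cv2.resize(b,(400,372),interpolation=2)[:300]]))
cv2.imwrite('pics/d2c.png',cv2.resize(b,None,fx=4.6,fy=4.6,interpolation=2))
E
```

```text
[-11.52424169  -0.53292563   7.10087597] [ 0.01225709  1.77432669 -0.04093445]
time: 4.95
ee_pos: [0.4866, 0.0672, 0.0705]
orientation: [1.0, 0.006, -0.002, 0.0]
wrist_force: [-9.0, 0.1, 6.9]
gripper_width: 1.002
[-8.99488269  0.12621511  6.92620473] [-3.32859732e-02  1.65285986e+00 -4.67239648e-04]
```

View pics/d2c.png

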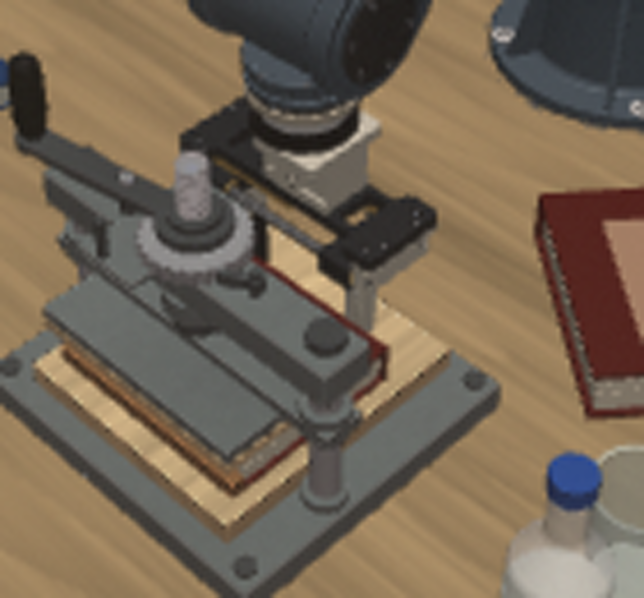

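```bash
python3 - <<'E'
from h import *
D=load('d2')
c,sn=np.cos(p[2]),np.sin(p[2])
for n,u,v,z in(('spine+y top',387,346,.077),('spine+y bot',383,378,.046),('fore+y bot',242,490,.047),('fence end back/top',235,490,.060),('spine mid',262,258,.077)):
    q=onz(D,200+u/4.6-.4,160+v/4.6-.4,z)[:2]-p[:2];print(n,q@[c,sn],q@[-sn,c])
E
```

```text
spine+y top -0.0972744017096243 0.08674009132812625
spine+y bot -0.09457128092127624 0.08651897936461059
fore+y bot 0.046560861603351676 0.08799592048772442
fence end back/top 0.05682974129285571 0.09250621968183691
spine mid -0.09829665033631195 -0.04006505957281318
```

```bash
python3 -m jog '[[[-0.004,0,0,0,0,0,1],[-0.012,0,0,0,0,0,1],[-0.012,0,0,0,0,0,1]]]'; python3 - <<'E'
from h import *
d=snap('side','d3');S=snap('scene','s3')
b=d['img'][180:270,210:310];a=S['img'][215:285,235:345]
cv2.imwrite('pics/c3.png',np.vstack([cv2.resize(b,(560,504),interpolation=2)[150:420],cv2.resize(a,(560,356),interpolation=2)[:320]]))
E
```

```text
time: 5.35
ee_pos: [0.4753, 0.0671, 0.0706]
orientation: [1.0, 0.006, 0.0, 0.0]
wrist_force: [0.0, -0.2, 0.0]
gripper_width: 1.0
```

View pics/c3.png

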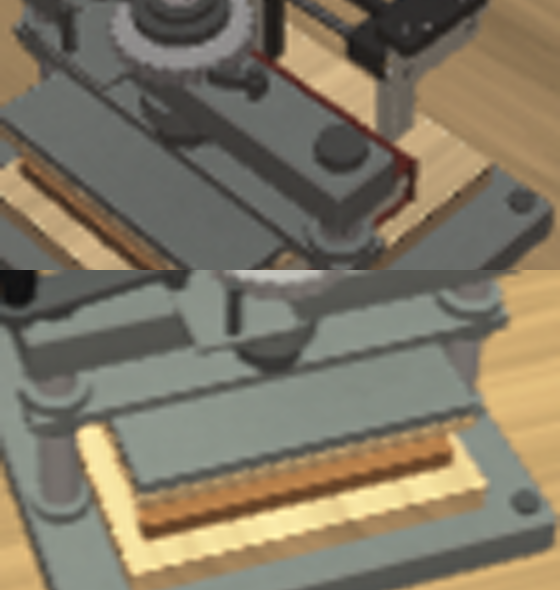

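The scene and side views show the book's fore-edge against the fence (side d2 crop (242,490) → press x +46 mm) and the spine at −95 to −97 mm. The yaw torque was zero while pushing, so it is square. Going up now, then to the lever.

```bash
python3 -m jog '[[[-0.03,0,0,0,0,0,1],[-0.05,0,0,0,0,0,1],[-0.05,0,-0.05,0,0,0,1],[-0.05,0,-0.1,0,0,0,1],[-0.05,0,-0.15,0,0,0,1],[-0.05,0,-0.2,0,0,0,1],[-0.05,0,-0.25,0,0,0,1],[-0.05,0,-0.27,0,0,0,1],[-0.05,0,-0.27,0,0,0,1]]]'; python3 - <<'E'
from h import *
th=np.radians(55)+.47
rel(np.r_[p[:2]+.145*np.array([np.cos(p[2]-th),np.sin(p[2]-th)]),.34],p[2]-th+np.pi)
E
```

```text
time: 6.35
ee_pos: [0.4271, 0.0666, 0.3436]
orientation: [1.0, 0.006, 0.003, -0.0]
wrist_force: [-0.6, -0.5, 0.0]
gripper_width: 0.999
shift [0.1845 0.1433 0.0047] turn [  0.3   -0.27 -98.09] t 6.35
```

```bash
python3 -m jog '[[[0.05,0.04,0,0,0,-8.5,1],[0.1,0.08,0,0,0,-17,1],[0.15,0.12,0,0,0,-25.5,1],[0.184,0.143,0.004,0,0,-34,1],[0.184,0.143,0.004,0,0,-42.5,1],[0.184,0.143,0.004,0,0,-51,1],[0.184,0.143,0.004,0,0,-59.5,1],[0.184,0.143,0.004,0,0,-68,1],[0.184,0.143,0.004,0,0,-76.5,1],[0.184,0.143,0.004,0,0,-85,1],[0.184,0.143,0.004,0,0,-93.5,1],[0.184,0.143,0.004,0,0,-98,1]]]'; python3 - <<'E'
from h import *
th=np.radians(55)+.47
rel(np.r_[p[:2]+.145*np.array([np.cos(p[2]-th),np.sin(p[2]-th)]),.25],p[2]-th+np.pi)
d=snap('wrist','w2')
for z in(.273,.207):print(proj(d,[.6132,-.0748,z]))
print(proj(d,ctrl.get_state()['ee_pos']-[0,0,.067]))
cv2.imwrite('pics/w2.png',d['img'])
E
```

```text
time: 7.55
ee_pos: [0.6113, -0.0744, 0.3346]
orientation: [0.65, 0.76, -0.001, -0.001]
wrist_force: [-0.4, 0.6, -0.1]
gripper_width: 0.998
shift [-0.0006  0.002   0.0846] turn [-0.13 -0.05  0.23] t 7.55
[[256.75435414 210.0804014 ]]
[[256.16824771 183.94963517]]
[[254.13748859 206.46880912]]
```

View pics/w2.png

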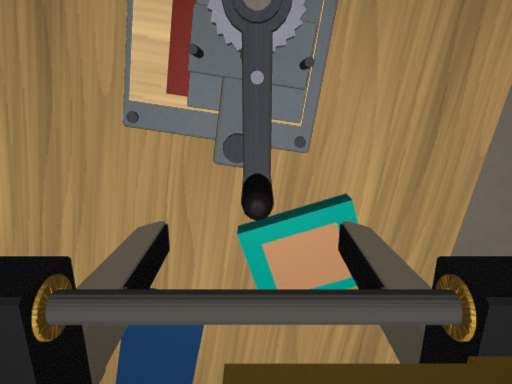

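```bash
python3 - <<'E'
from h import *
d=load('w2');im=cv2.imread('pics/w2.png').astype(int)
c,sn=np.cos(p[2]),np.sin(p[2]);Q=[]
for v in range(3,92,8):
    r=im[v,140:220];m=(r[:,2]>80)&(r[:,1]<50)
    u=140+np.flatnonzero(m)[0];q=onz(d,u-.5,v,.077)[:2]-p[:2];Q.append((q@[-sn,c],q@[c,sn]))
Q=np.array(Q);print(Q.round(4).tolist(),np.degrees(np.polyfit(Q[:,0],Q[:,1],1)[0]))
# board front edge check
print(proj(d,[w(p,-.15,y,.046) for y in(-.1025,-.03)]),proj(d,[w(p,-.165,-.14,.028),w(p,.095,-.14,.028)]))
E
```

```text
[[0.0129, -0.0959], [0.0049, -0.0952], [-0.0034, -0.0957], [-0.0116, -0.0951], [-0.02, -0.0956], [-0.0284, -0.0949], [-0.0371, -0.0954], [-0.0457, -0.0947], [-0.0546, -0.0952], [-0.0634, -0.0946], [-0.0725, -0.0951], [-0.0818, -0.0956]] -0.32375432167930884
[[129.17620687 101.27987984]
 [131.70671335  40.95783267]] [[121.78578494 127.26238591]
 [308.65005621 154.50529634]]
```

The wrist view shows the grip at (257,205), where predicted. The book's spine measures −95 mm and 0.3° off square. Descending over the grip and caging it loosely.

```bash
python3 -m jog '[[[0,0.002,0.04,0,0,0,1],[0,0.002,0.07,0,0,0,1],[0,0.002,0.085,0,0,0,1],[0,0.002,0.085,0,0,0,0.32],[0,0.002,0.085,0,0,0,0.32],[0,0.002,0.085,0,0,0,0.32],[0,0.002,0.085,0,0,0,0.32],[0,0.002,0.085,0,0,0,0.32]]]'; python3 - <<'E'
from h import *
for n in(12,):
  for k in range(1,12):
    a=.1*k;print(k,round(.145*(1-np.cos(a)),4),round(.145*np.sin(a),4),round(np.degrees(a),2))
s=ctrl.get_state();e=s['ee_pos'][:2]-p[:2];print(np.hypot(*e),p[2]-np.arctan2(e[1],e[0])-np.radians(55))
E
```

```text
time: 8.4
ee_pos: [0.6138, -0.0741, 0.2523]
orientation: [0.652, 0.758, 0.0, 0.001]
wrist_force: [1.0, 0.7, 0.0]
gripper_width: 0.621
1 0.0007 0.0145 5.73
2 0.0029 0.0288 11.46
3 0.0065 0.0429 17.19
4 0.0114 0.0565 22.92
5 0.0178 0.0695 28.65
6 0.0253 0.0819 34.38
7 0.0341 0.0934 40.11
8 0.044 0.104 45.84
9 0.0549 0.1136 51.57
10 0.0667 0.122 57.3
11 0.0792 0.1292 63.03
0.14456067877305845 0.4660200509635557
```

```bash
python3 -m jog '[[[0,0,0,0,0,0,0.32],[0,0,0,0,0,0,0.32],[0,0,0,0,0,0,0.32],[0,0,0,0,0,0,0.32],[0.0007,-0.0145,0,0,0,5.73,0.32],[0.0029,-0.0288,0,0,0,11.46,0.32],[0.0065,-0.0429,0,0,0,17.19,0.32],[0.0114,-0.0565,0,0,0,22.92,0.32],[0.0178,-0.0695,0,0,0,28.65,0.32],[0.0253,-0.0819,0,0,0,34.38,0.32],[0.0295,-0.0876,0,0,0,37.2,0.32],[0.0295,-0.0876,0,0,0,37.2,0.32]]]'; cat >> h.py <<'E'
def st(rear=.0):
    s=ctrl.get_state();e=s['ee_pos'][:2]-p[:2];a=np.arctan2(e[1],e[0]);R=Ro.from_quat(s['orientation'])
    h=R.as_matrix()[:,0];f=s['wrist_force'];T=-R.as_matrix()[:,1]
    print('t %.2f r %.4f phi %.3f orient %.3f | resist %.2f radial %.2f fz %.2f width %.3f'%(s['time'],np.hypot(*e),p[2]-a-np.radians(55),p[2]+np.pi-np.arctan2(h[1],h[0])-np.radians(55),-f@T,f@R.as_matrix()[:,0],f[2],s['gripper_width']))
E
python3 -c "
from h import *
st()"
```

```text
time: 9.6
ee_pos: [0.522, -0.0578, 0.2519]
orientation: [0.86, 0.511, 0.0, 0.0]
wrist_force: [0.7, -0.1, -0.1]
gripper_width: 0.321
t 9.60 r 0.1442 phi 1.123 orient 1.121 | resist 0.64 radial 0.19 fz -0.15 width 0.321
```

```bash
python3 -m jog '[[[0.0007,0.0145,0,0,0,-5.73,0.32],[0.0029,0.0288,0,0,0,-11.46,0.32],[0.0065,0.0429,0,0,0,-17.19,0.32],[0.0114,0.0565,0,0,0,-22.92,0.32],[0.0178,0.0695,0,0,0,-28.65,0.32],[0.0253,0.0819,0,0,0,-34.38,0.32],[0.0341,0.0934,0,0,0,-40.11,0.32],[0.044,0.104,0,0,0,-45.84,0.32],[0.0549,0.1136,0,0,0,-51.57,0.32],[0.0667,0.122,0,0,0,-57.3,0.32],[0.0792,0.1292,0,0,0,-63.03,0.32],[0.0792,0.1292,0,0,0,-63.03,0.32]]]'; python3 -c "
from h import *
st()"
python3 -m jog '[[[0.0007,-0.0145,0,0,0,5.73,0.32],[0.0029,-0.0288,0,0,0,11.46,0.32],[0.0065,-0.0429,0,0,0,17.19,0.32],[0.0114,-0.0565,0,0,0,22.92,0.32],[0.0178,-0.0695,0,0,0,28.65,0.32],[0.0253,-0.0819,0,0,0,34.38,0.32],[0.0253,-0.0819,0,0,0,34.38,0.32]]]'; python3 -c "
from h import *
st()"
```

```text
time: 10.8
ee_pos: [0.6748, -0.0498, 0.251]
orientation: [0.464, 0.886, 0.0, -0.0]
wrist_force: [-0.1, -0.3, -0.2]
gripper_width: 0.322
t 10.80 r 0.1450 phi 0.008 orient 0.017 | resist -0.25 radial -0.24 fz -0.16 width 0.322
time: 11.5
ee_pos: [0.5908, -0.0763, 0.2519]
orientation: [0.708, 0.706, -0.0, -0.0]
wrist_force: [0.9, 0.7, 0.5]
gripper_width: 0.32
t 11.50 r 0.1449 phi 0.625 orient 0.625 | resist 0.89 radial 0.75 fz 0.51 width 0.320
```

```bash
python3 -m jog '[[[0.0007,-0.0145,0,0,0,5.73,0.32],[0.0029,-0.0288,0,0,0,11.46,0.32],[0.0045,-0.0359,0,0,0,14.32,0.32]]]'; python3 -c "
from h import *
st()"
python3 -m jog '[[[0.0007,-0.0145,0,0,0,5.73,0.32],[0.0029,-0.0288,0,0,0,11.46,0.32],[0.0045,-0.0359,0,0,0,14.32,0.32]]]'; python3 -c "
from h import *
st()
d=snap('scene','s4')
cv2.imwrite('pics/s4c.png',cv2.resize(d['img'][215:285,235:345],None,fx=6,fy=6,interpolation=2))
for z in(.084,.082,.080,.078,.104,.100):print(z,proj(d,[w(p,.065,0,z)])[0])"
```

```text
time: 11.8
ee_pos: [0.5559, -0.0716, 0.2518]
orientation: [0.79, 0.613, 0.0, 0.0]
wrist_force: [1.2, -0.2, 0.2]
gripper_width: 0.316
t 11.80 r 0.1446 phi 0.869 orient 0.873 | resist 1.25 radial 0.08 fz 0.24 width 0.316
time: 12.1
ee_pos: [0.5222, -0.0582, 0.2518]
orientation: [0.86, 0.51, 0.0, 0.0]
wrist_force: [1.3, -1.2, -1.0]
gripper_width: 0.321
t 12.10 r 0.1444 phi 1.121 orient 1.122 | resist 1.75 radial -0.41 fz -0.97 width 0.321
0.084 [296.13828776 254.30123237]
0.082 [296.09714416 254.814374  ]
0.08 [296.05610339 255.32623313]
0.078 [296.01516506 255.83681458]
0.104 [296.5554655 249.0982054]
0.1 [296.47118528 250.14934553]
```

```bash
python3 -m jog '[[[0.0007,0.0145,0,0,0,-5.73,0.32],[0.0029,0.0288,0,0,0,-11.46,0.32],[0.0065,0.0429,0,0,0,-17.19,0.32],[0.0114,0.0565,0,0,0,-22.92,0.32],[0.0178,0.0695,0,0,0,-28.65,0.32],[0.0253,0.0819,0,0,0,-34.38,0.32],[0.0341,0.0934,0,0,0,-40.11,0.32],[0.044,0.104,0,0,0,-45.84,0.32],[0.0549,0.1136,0,0,0,-51.57,0.32],[0.0667,0.122,0,0,0,-57.3,0.32],[0.0792,0.1292,0,0,0,-63.03,0.32],[0.0792,0.1292,0,0,0,-63.03,0.32]]]'; python3 -c "
from h import *
st()"
python3 -m jog '[[[0.0007,-0.0145,0,0,0,5.73,0.32],[0.0029,-0.0288,0,0,0,11.46,0.32],[0.0065,-0.0429,0,0,0,17.19,0.32],[0.0114,-0.0565,0,0,0,22.92,0.32],[0.0114,-0.0565,0,0,0,22.92,0.32]]]'; python3 -c "
from h import *
st()"
```

```text
time: 13.35
ee_pos: [0.6749, -0.0498, 0.251]
orientation: [0.464, 0.886, 0.0, -0.0]
wrist_force: [-0.1, -0.3, -0.6]
gripper_width: 0.321
t 13.35 r 0.1450 phi 0.008 orient 0.016 | resist -0.23 radial -0.20 fz -0.60 width 0.321
time: 13.85
ee_pos: [0.6197, -0.0736, 0.2519]
orientation: [0.634, 0.774, -0.0, -0.0]
wrist_force: [-0.5, -0.1, -1.6]
gripper_width: 0.319
t 13.85 r 0.1451 phi 0.425 orient 0.424 | resist -0.55 radial 0.04 fz -1.62 width 0.319
```

```bash
python3 -m jog '[[[0.0003,-0.0087,0,0,0,3.44,0.32],[0.0011,-0.0181,0,0,0,7.16,0.32],[0.0011,-0.0181,0,0,0,7.16,0.32]]]' >/dev/null; python3 -c "
from h import *
st()"
python3 -m jog '[[[0.0003,-0.0087,0,0,0,3.44,0.32],[0.0011,-0.0181,0,0,0,7.16,0.32],[0.0011,-0.0181,0,0,0,7.16,0.32]]]'>/dev/null; python3 -c "
from h import *
st()"
```

```text
t 14.15 r 0.1449 phi 0.542 orient 0.545 | resist 0.30 radial -0.82 fz 0.23 width 0.318
t 14.45 r 0.1448 phi 0.666 orient 0.669 | resist 2.20 radial -2.21 fz -0.59 width 0.318
```

```bash
python3 -m jog '[[[0.0003,-0.0087,0,0,0,3.44,0.32],[0.0011,-0.0181,0,0,0,7.16,0.32],[0.0011,-0.0181,0,0,0,7.16,0.32]]]' >/dev/null; python3 -c "
from h import *
st()"
python3 -m jog '[[[0.0003,-0.0087,0,0,0,3.44,0.32],[0.0011,-0.0181,0,0,0,7.16,0.32],[0.0011,-0.0181,0,0,0,7.16,0.32]]]'>/dev/null; python3 -c "
from h import *
st()"
```

```text
t 14.75 r 0.1447 phi 0.791 orient 0.793 | resist 3.13 radial -1.68 fz -0.92 width 0.320
t 15.05 r 0.1446 phi 0.916 orient 0.917 | resist 3.09 radial -1.88 fz -0.22 width 0.317
```

```bash
python3 -m jog '[[[0.0003,-0.0087,0,0,0,3.44,0.32],[0.0011,-0.0181,0,0,0,7.16,0.32],[0.0011,-0.0181,0,0,0,7.16,0.32]]]' >/dev/null; python3 -c "
from h import *
st()"
```

```text
t 15.35 r 0.1446 phi 1.041 orient 1.042 | resist 4.15 radial -2.15 fz 0.10 width 0.321
```

```bash
python3 -m jog '[[[0.0005,-0.0116,0,0,0,4.58,0.32],[0.0005,-0.0116,0,0,0,4.58,0.32]]]' >/dev/null; python3 -c "
from h import *
st()"
python3 -m jog '[[[0.0007,0.0145,0,0,0,-5.73,0.32],[0.0029,0.0288,0,0,0,-11.46,0.32],[0.0065,0.0429,0,0,0,-17.19,0.32],[0.0114,0.0565,0,0,0,-22.92,0.32],[0.0178,0.0695,0,0,0,-28.65,0.32],[0.0253,0.0819,0,0,0,-34.38,0.32],[0.0341,0.0934,0,0,0,-40.11,0.32],[0.044,0.104,0,0,0,-45.84,0.32],[0.0549,0.1136,0,0,0,-51.57,0.32],[0.0667,0.122,0,0,0,-57.3,0.32],[0.0792,0.1292,0,0,0,-63.03,0.32],[0.0792,0.1292,0,0,0,-63.03,0.32]]]'>/dev/null; python3 -c "
from h import *
st()"
python3 -m jog '[[[0.0007,-0.0145,0,0,0,5.73,0.32],[0.0029,-0.0288,0,0,0,11.46,0.32],[0.0045,-0.0359,0,0,0,14.32,0.32],[0.0045,-0.0359,0,0,0,14.32,0.32]]]' >/dev/null; python3 -c "
from h import *
st()"
```

```text
t 15.55 r 0.1445 phi 1.121 orient 1.122 | resist 5.22 radial -1.71 fz -0.02 width 0.319
t 16.75 r 0.1446 phi 0.014 orient 0.018 | resist -0.18 radial -0.45 fz 0.75 width 0.316
t 17.15 r 0.1448 phi 0.277 orient 0.276 | resist 3.50 radial -1.00 fz -3.00 width 0.318
```

```bash
python3 -m jog '[[[0.0003,-0.0087,0,0,0,3.44,0.32],[0.0011,-0.0181,0,0,0,7.16,0.32],[0.0011,-0.0181,0,0,0,7.16,0.32]]]' >/dev/null; python3 -c "
from h import *
st()"
python3 -m jog '[[[0.0003,-0.0087,0,0,0,3.44,0.32],[0.0011,-0.0181,0,0,0,7.16,0.32],[0.0011,-0.0181,0,0,0,7.16,0.32]]]'>/dev/null; python3 -c "
from h import *
st()"
```

```text
t 17.45 r 0.1448 phi 0.399 orient 0.400 | resist 4.30 radial -0.05 fz -4.07 width 0.321
t 17.75 r 0.1448 phi 0.522 orient 0.524 | resist 5.69 radial -0.41 fz -4.09 width 0.322
```

```bash
python3 -m jog '[[[0.0003,-0.0087,0,0,0,3.44,0.32],[0.0011,-0.0181,0,0,0,7.16,0.32],[0.0011,-0.0181,0,0,0,7.16,0.32]]]' >/dev/null; python3 -c "
from h import *
st()"
```

```text
t 18.05 r 0.1449 phi 0.647 orient 0.648 | resist 6.14 radial -0.01 fz -4.28 width 0.318
```

```bash
python3 -m jog '[[[0.0003,-0.0087,0,0,0,3.44,0.32],[0.0011,-0.0181,0,0,0,7.16,0.32],[0.0011,-0.0181,0,0,0,7.16,0.32]]]' >/dev/null; python3 -c "
from h import *
st()"
```

```text
t 18.35 r 0.1449 phi 0.771 orient 0.773 | resist 7.41 radial -0.20 fz -3.88 width 0.319
```

```bash
python3 -m jog '[[[0.0003,-0.0087,0,0,0,3.44,0.32],[0.0011,-0.0181,0,0,0,7.16,0.32],[0.0011,-0.0181,0,0,0,7.16,0.32]]]' >/dev/null; python3 -c "
from h import *
st()"
```

```text
t 18.65 r 0.1450 phi 0.895 orient 0.898 | resist 8.10 radial 0.05 fz -4.61 width 0.319
```

```bash
python3 -m jog '[[[0.0003,-0.0087,0,0,0,3.44,0.32],[0.0011,-0.0181,0,0,0,7.16,0.32],[0.0011,-0.0181,0,0,0,7.16,0.32]]]' >/dev/null; python3 -c "
from h import *
st()"
```

```text
t 18.95 r 0.1450 phi 1.020 orient 1.023 | resist 7.72 radial -1.07 fz -5.24 width 0.328
```

```bash
python3 -m jog '[[[0.0005,-0.0125,0,0,0,5,0.32],[0.0005,-0.0125,0,0,0,5,0.32]]]' >/dev/null; python3 -c "
from h import *
st()"
python3 -m jog '[[[0.0007,0.0145,0,0,0,-5.73,0.32],[0.0029,0.0288,0,0,0,-11.46,0.32],[0.0065,0.0429,0,0,0,-17.19,0.32],[0.0114,0.0565,0,0,0,-22.92,0.32],[0.0178,0.0695,0,0,0,-28.65,0.32],[0.0253,0.0819,0,0,0,-34.38,0.32],[0.0341,0.0934,0,0,0,-40.11,0.32],[0.044,0.104,0,0,0,-45.84,0.32],[0.0549,0.1136,0,0,0,-51.57,0.32],[0.0667,0.122,0,0,0,-57.3,0.32],[0.0792,0.1292,0,0,0,-63.03,0.32],[0.0792,0.1292,0,0,0,-63.03,0.32]]]'>/dev/null; python3 -c "
from h import *
st()"
python3 -m jog '[[[0.0003,-0.0087,0,0,0,3.44,0.32],[0.0011,-0.0181,0,0,0,7.16,0.32],[0.0011,-0.0181,0,0,0,7.16,0.32]]]' >/dev/null; python3 -c "
from h import *
st()"
python3 -m jog '[[[0.0003,-0.0087,0,0,0,3.44,0.32],[0.0003,-0.0087,0,0,0,3.44,0.32]]]' >/dev/null; python3 -c "
from h import *
st()"
```

```text
t 19.15 r 0.1450 phi 1.106 orient 1.111 | resist 9.52 radial -1.17 fz -5.06 width 0.320
t 20.35 r 0.1449 phi 0.004 orient 0.006 | resist 0.45 radial 0.18 fz -0.51 width 0.318
t 20.65 r 0.1450 phi 0.140 orient 0.140 | resist 5.71 radial 0.47 fz -4.31 width 0.323
t 20.85 r 0.1449 phi 0.197 orient 0.200 | resist 7.49 radial -0.21 fz -3.84 width 0.319
```

```bash
python3 -m jog '[[[0.0003,-0.0087,0,0,0,3.44,0.32],[0.0003,-0.0087,0,0,0,3.44,0.32]]]' >/dev/null; python3 -c "
from h import *
st()"
```

```text
t 21.05 r 0.1449 phi 0.256 orient 0.260 | resist 8.55 radial -0.02 fz -5.23 width 0.320
```

```bash
python3 -m jog '[[[0.0003,-0.0087,0,0,0,3.44,0.32],[0.0003,-0.0087,0,0,0,3.44,0.32]]]' >/dev/null; python3 -c "
from h import *
st()"
```

```text
t 21.25 r 0.1450 phi 0.315 orient 0.320 | resist 9.17 radial 0.42 fz -4.82 width 0.321
```

```bash
python3 -m jog '[[[0.0003,-0.0087,0,0,0,3.44,0.32],[0.0003,-0.0087,0,0,0,3.44,0.32]]]' >/dev/null; python3 -c "
from h import *
st()"
```

```text
t 21.45 r 0.1450 phi 0.375 orient 0.380 | resist 9.97 radial 0.80 fz -4.70 width 0.324
```

```bash
python3 -m jog '[[[0.0003,-0.0087,0,0,0,3.44,0.32],[0.0003,-0.0087,0,0,0,3.44,0.32]]]' >/dev/null; python3 -c "
from h import *
st()"
```

```text
t 21.65 r 0.1450 phi 0.435 orient 0.440 | resist 9.51 radial -0.57 fz -4.63 width 0.320
```

```bash
python3 -m jog '[[[0.0003,-0.0087,0,0,0,3.44,0.32],[0.0003,-0.0087,0,0,0,3.44,0.32]]]' >/dev/null; python3 -c "
from h import *
st()"
```

```text
t 21.85 r 0.1450 phi 0.494 orient 0.500 | resist 10.28 radial 0.55 fz -5.26 width 0.323
```

```bash
python3 -m jog '[[[0.0003,-0.0087,0,0,0,3.44,0.32],[0.0003,-0.0087,0,0,0,3.44,0.32]]]' >/dev/null; python3 -c "
from h import *
st()"
```

```text
t 22.05 r 0.1451 phi 0.554 orient 0.560 | resist 10.00 radial -0.83 fz -5.40 width 0.322
```

```bash
python3 -m jog '[[[0.0003,-0.0087,0,0,0,3.44,0.32],[0.0003,-0.0087,0,0,0,3.44,0.32]]]' >/dev/null; python3 -c "
from h import *
st()"
```

```text
t 22.25 r 0.1451 phi 0.613 orient 0.620 | resist 11.39 radial 0.09 fz -6.14 width 0.323
```

```bash
python3 -m jog '[[[0.0003,-0.0087,0,0,0,3.44,0.32],[0.0003,-0.0087,0,0,0,3.44,0.32]]]' >/dev/null; python3 -c "
from h import *
st()"
```

```text
t 22.45 r 0.1451 phi 0.673 orient 0.680 | resist 10.70 radial 0.10 fz -6.80 width 0.321
```

```bash
python3 -m jog '[[[0.0003,-0.0087,0,0,0,3.44,0.32],[0.0003,-0.0087,0,0,0,3.44,0.32]]]' >/dev/null; python3 -c "
from h import *
st()"
```

```text
t 22.65 r 0.1451 phi 0.733 orient 0.740 | resist 11.31 radial -0.70 fz -6.46 width 0.325
```

```bash
python3 -m jog '[[[0.0003,-0.0087,0,0,0,3.44,0.32],[0.0003,-0.0087,0,0,0,3.44,0.32]]]' >/dev/null; python3 -c "
from h import *
st()"
```

```text
t 22.85 r 0.1451 phi 0.792 orient 0.800 | resist 12.81 radial -0.43 fz -7.30 width 0.325
```

```bash
python3 -m jog '[[[0.0007,0.0145,0,0,0,-5.73,0.32],[0.0029,0.0288,0,0,0,-11.46,0.32],[0.0065,0.0429,0,0,0,-17.19,0.32],[0.0114,0.0565,0,0,0,-22.92,0.32],[0.0178,0.0695,0,0,0,-28.65,0.32],[0.0178,0.0695,0,0,0,-28.65,0.32]]]' >/dev/null; python3 -c "
from h import *
st()"
for i in 1; do python3 -m jog '[[[0.0003,-0.0087,0,0,0,3.44,0.32],[0.0003,-0.0087,0,0,0,3.44,0.32]]]' >/dev/null; python3 -c "
from h import *
st()"; done
python3 -m jog '[[[0.0003,-0.0087,0,0,0,3.44,0.32],[0.0003,-0.0087,0,0,0,3.44,0.32]]]' >/dev/null; python3 -c "
from h import *
st()"
```

```text
t 23.45 r 0.1447 phi 0.294 orient 0.296 | resist -1.42 radial -0.60 fz -0.10 width 0.315
t 23.65 r 0.1446 phi 0.361 orient 0.362 | resist 4.47 radial 0.13 fz -3.48 width 0.320
t 23.85 r 0.1446 phi 0.417 orient 0.420 | resist 8.65 radial -1.03 fz -5.96 width 0.323
```

```bash
python3 -m jog '[[[0.0003,-0.0087,0,0,0,3.44,0.32],[0.0003,-0.0087,0,0,0,3.44,0.32]]]' >/dev/null; python3 -c "
from h import *
st()"
```

```text
t 24.05 r 0.1446 phi 0.475 orient 0.481 | resist 12.14 radial -0.07 fz -6.91 width 0.322
```

A test stroke from the held tooth takes about 12 N, which is the target. Backing off, opening and lifting clear.

```bash
python3 -m jog '[[[0,0,0,0,0,0,0.32],[0.0001,0.006,0,0,0,-2.3,0.32],[0.0005,0.0116,0,0,0,-4.58,0.32],[0.0005,0.0116,0,0,0,-4.58,0.5],[0.0003,0.0087,0,0,0,-3.44,0.8],[0.0003,0.0087,0,0,0,-3.44,1],[0.0003,0.0087,0,0,0,-3.44,1],[0.0003,0.0087,0,0,0,-3.44,1],[0.0003,0.0087,0,0,0,-3.44,1],[0.0003,0.0087,0,0,0,-3.44,1]]]'; python3 -m jog '[[[0,0,-0.03,0,0,0,1],[0,0,-0.06,0,0,0,1],[0,0,-0.1,0,0,0,1],[0,0,-0.1,0,0,0,1]]]';  python3 - <<'E'
from h import *
st()
a=snap('wrist','w5')['img'];b=snap('side','d5')['img'];c=snap('scene','s5')['img']
cv2.imwrite('pics/e5.png',np.vstack([np.hstack([cv2.resize(b,(400,300)),cv2.resize(c,(400,300))]),np.hstack([cv2.resize(a,(400,300)),cv2.resize(b[150:280,190:363],(400,300))])]))
E
```

```text
time: 25.05
ee_pos: [0.6205, -0.0729, 0.2516]
orientation: [0.631, 0.776, -0.0, -0.0]
wrist_force: [1.1, -0.8, -0.1]
gripper_width: 0.874
time: 25.45
ee_pos: [0.622, -0.073, 0.3573]
orientation: [0.631, 0.776, 0.002, 0.004]
wrist_force: [1.0, 0.3, 0.1]
gripper_width: 0.998
t 25.45 r 0.1450 phi 0.409 orient 0.418 | resist 1.06 radial 0.10 fz 0.14 width 0.998
```

View pics/e5.png

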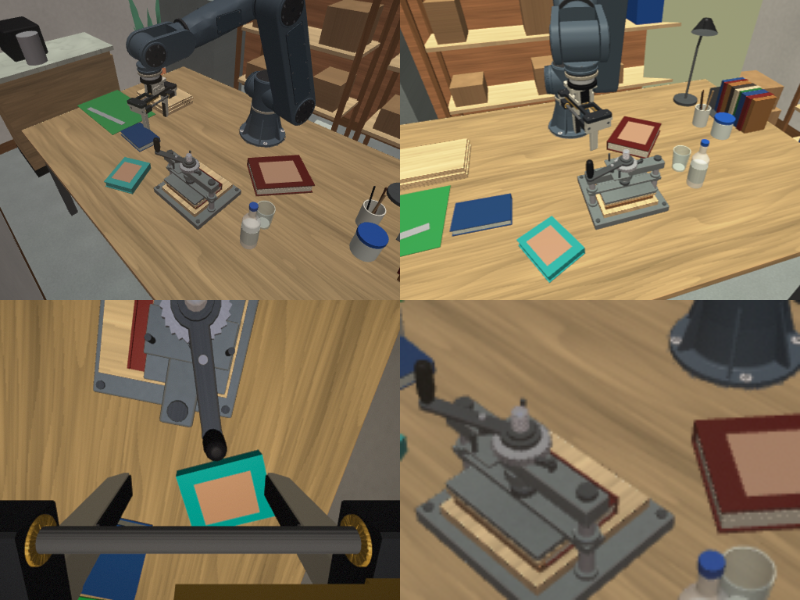

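```bash
python3 - <<'E'
from h import *
from plant import sign_off
d=load('w5');im=cv2.imread('pics/w5.png').astype(int)
c,sn=np.cos(p[2]),np.sin(p[2]);Q=[]
for v in range(3,84,8):
    r=im[v,140:240];m=(r[:,2]>80)&(r[:,1]<50)
    if m.any():
        q=onz(d,140+np.flatnonzero(m)[0]-.5,v,.076)[:2]-p[:2];Q.append((q@[-sn,c],q@[c,sn]))
Q=np.array(Q);print(Q[:,1].round(4),np.degrees(np.polyfit(Q[:,0],Q[:,1],1)[0]))
if abs(np.median(Q[:,1])+.095)<.0025: print(sign_off())
E
```

```text
[-0.0955 -0.0956 -0.0957 -0.0958 -0.0958 -0.0959 -0.0948 -0.0949 -0.095
 -0.0951 -0.0952] -0.4410650835767237
the job is handed in; nothing more can be done
None
```

The book is back in the press against the fence, the platen is down on it at about the pull you asked for, and the job is handed in after about 25.5 s.

- **Book:** I pushed it in by the spine with both open fingers until the fence resisted, peaking at about 11.5 N with no twist. After pressing, the last picture puts the spine 95 to 96 mm in front of the screw axis, where home is 95 mm. It reads 0.3 to 0.4° off square, about as fine as I could measure from that picture.
- **Press:** I worked the lever with a loose finger cage round the grip. The hardest pull I read was 12.8 N. After a back stroke, a test stroke from the held tooth read 12.1 N. Single readings scatter by about 0.7 N, and I read the force only at the end of each short move.
- **Left behind:** The gripper is open and about 10 cm above the grip, touching nothing. By eye in the last pictures, the bottle, tumbler and other books are where they were; I did not measure them again.

No check failed. I could not see how far the platen had come down in the pictures, so the pressing rests on the force readings alone.

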